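# Lock the last stud of the dust box cover

### The arm

A 6-joint arm with a two-finger parallel gripper is mounted at the origin on the work surface. World frame = base frame: x ahead of the robot, y to its left, z up, the work surface at z = 0. Lengths are in m, angles in rad, forces in N, time in s.
With the tool pointing down it reaches from about 0.25 to 0.8 m from the base axis. Payload 3.9 kg.
Tool frame: the origin (TCP) lies midway between the tips of the shut fingers; the grasp point (between the pads) lies 19 mm behind it; z points along the fingers, y is the direction in which the jaws open and shut (so a half turn about z gives the same grasp; the last joint's range is limited). The gripper opens to 85 mm and grips with 20 to 120 N. Pads are 22 mm wide; open, the fingers measure 114 mm over their backs; the gripper's body (76 mm by 85 mm) begins 54 mm behind the grasp point. The pads swing forward as they close: fully open they stand 13 mm farther back than shut.
Start: joints at [-1.231, 0.26, -0.138, 1.173, 0, 1.571], TCP at [0.175, -0.495, 0.231] pointing down, gripper open.
Joint ranges: [-2.78, 2.78], [-0.83, 1.72], [-1.28, 1.37], [-1.9, 2.12], [-1.57, 1.48], [-3.14, 3.14]. Speed limits (rad/s): [2.57, 2.57, 3.14, 3.14, 3.14, 3.14].

### API

Orientations are given as a rotation vector (axis times angle).
In Python, from plant import manip gives the robot as it stands.
- The arm moves only by the tool step_arm, never from a script. Its argument "increments" is a list of rows, each a list of 2 entries, a list of its own where there are three numbers: the shift along the tool's x, y, z in m, then the turn, a rotation vector about the tool's x, y, z in degrees. A call has 1 to 12 rows; each row shifts and turns the pose as measured when the row begins, along the tool's axes as they then stand; what a row does not reach is not made up. A row lasts 1/12 s, in which the tool goes at most 41.7 mm and 7.16 degrees, less where a joint would pass 70% of its speed; a pose out of reach is approached as far as the arm can. A call with a gripper value outside its range is refused whole. "gripper" is the finger opening in m, from 0 to 0.0854, set as the call begins (left out, the last holds). The fingers move at their own pace and stop on an object; the grip force is fixed at half the most. Time passes only in rows, so rows that do not move let the fingers close. It gives the time, the measured TCP pose, the force and the opening at its end, in the units of the state.
- manip.observe(): the state, without advancing time (a new reading comes with each control period).
- manip.grab_frame(name): name is "scene" or "top" or "wrist"; returns the picture (480x640x3 uint8, blue, green, red); there is no depth.
- manip.camera_model(name): a dict with "camera_matrix" (3x3 intrinsics, pixels), "world_from_camera" (4x4, takes a point from camera to world coordinates). Camera axes: x right, y down, z forward; pixel columns grow to the right and rows downward; lengths in m; the calibration is good to about 2 mm. The wrist camera is an equidistant fisheye: a pixel r from the principal point sees the ray r / f radians off the axis. A picture is of the moment at which its call begins: read the wrist's pose just before it. camera_model takes no time and is no camera call; for the wrist camera it gives the pose at the moment of the call.
- manip.sign_off(): hands the job in, once; it reports no verdict.
The state is a dict: "time_s": time; "joints": joint angles; "qd": joint speeds; "tau": joint torques, N m; "tool_pos": TCP position; "ee_rot": TCP orientation; "contact_force": force on the tool from outside, world axes, zero at the start; "moment": the same for the moment, N m; "width": finger opening in m.
Only numpy, scipy, OpenCV 4.12 (cv2) and the standard library are available. Lean on these libraries where they do the work, as an engineer would, in place of code of your own. Each camera call takes 0.05 s, during which the arm holds its last target. There are 200 camera calls.

### The job

On the green dust box of the cup polisher, one of the three black quarter-turn studs in the cover still stands proud and unlocked. Push that stud in and turn it clockwise, as seen from above, until it locks, then let go; leave the other two studs locked.

Things in the scene. Friction and masses are not known exactly. Their poses are not given: they have to be found in the camera images.
- dust_box: Green steel dust box fixed to the bench, 250 (x) by 370 (y) mm, flat aluminium cover 90 mm above the bench; origin at the centre of its underside. Carries three alike black wing studs, axes 140 mm or more apart; the unlocked one is at any of the three places. Otherwise only a low dial and a brass cap, under 20 mm high.
- open_grip (a point): The unlocked stud: black wing 46 long, 14 thick, 33 mm high, white line on top, on a flange 48 mm across, in a steel collar 62 across, 10 high; a red band shows above the collar while it is out. Point: on the stud's axis, in the wing, 7 mm below its top, 26 mm above the flange's upper face; moves with the knob. x along the wing (pinch it along y), z up. Wing along the box's x; locked ones across.
- open_press (a joint): How far the unlocked stud is pushed in (m): 0 fully out, sprung (6 N at first, 11 N at the bottom), 0.012 hard bottom. It can turn only while pushed in 0.008 or more. Locked and let go, it springs back only to about 0.006 and stays there.
- open_turn (a joint): Turn of the unlocked stud, clockwise from above (rad): starts near 0 (up to about 0.15 of free play), hard stop at 1.4 (80 degrees). Past about 1.13 (65 degrees) it catches in its lock when let go; let go earlier it does not lock.
- shut1_turn (a joint): Turn of a second, alike stud on the same cover, already locked (about 1.25 to 1.4); its flange sits low, near the cover. Leave it.
- shut2_turn (a joint): Turn of the third, alike stud, already locked (about 1.25 to 1.4). Leave it.

How it is judged:
At the end, for the whole second after the job is handed in: The stud that stood out is turned at least 1.05 rad (60 degrees) clockwise and has caught in its lock, let go and at rest 4.5 to 7.3 mm in; the other two studs are still locked (turned more than 1.05 rad) (value of joint each of open_turn, shut1_turn, shut2_turn above 1.05 rad and value of joint open_press between 0.0045 and 0.0073 m); the robot touches nothing.
It fails at once if one of the two locked studs is turned out of its lock (value of joint any of shut1_turn, shut2_turn below 1 rad).
It also fails if it takes over 32 s, if anything falls off the work surface, if the arm or the gripper's body presses on something with over 40 N, if the wrist force passes 120 N, or if a joint passes its speed limit or range.

## Working session

There is one attempt and no reset: what is moved stays moved. The work goes in short steps, Python scripts to look and compute and a tool call to move; the robot and the scene stay as the last step left them, time stands still between calls to the robot, and variables do not carry over. Pictures are saved under pics/ and viewed, about 8 in all and at most 12, crops included, and the job is handed in when it is done.

Besides the shell and the picture viewer there is one more tool, called after "Request:" as name(argument=value, ...), one argument or row to a line, values as JSON. step_arm: Moves the arm, as the interface text tells. Its arguments: {"type":"object","properties":{"increments":{"type":"array","items":{"type":"array"}},"gripper":{"type":"number"}},"required":["increments"]}

```bash
mkdir -p pics; ls
python3 - <<'E'
from plant import manip
import cv2
for n in("top","scene"):
    cv2.imwrite(f"pics/{n}0.png",manip.grab_frame(n))
    m=manip.camera_model(n);print(n,m)
print(manip.observe())
E
```

```text
pics
top {'camera_matrix': array([[544.88537802,   0.        , 318.37670558],
       [  0.        , 544.88537802, 239.89945698],
       [  0.        ,   0.        ,   1.        ]]), 'world_from_camera': array([[-0.00340369, -0.994682  ,  0.10293749,  0.49383729],
       [-0.99974462,  0.00108504, -0.02257242,  0.04810971],
       [ 0.02234069, -0.10298803, -0.99443168,  0.94118804],
       [ 0.        ,  0.        ,  0.        ,  1.        ]])}
scene {'camera_matrix': array([[586.28718133,   0.        , 324.45049487],
       [  0.        , 586.28718133, 246.18456447],
       [  0.        ,   0.        ,   1.        ]]), 'world_from_camera': array([[ 0.80525117,  0.41627066, -0.42224316,  0.95267128],
       [ 0.59289731, -0.55738751,  0.58119871, -0.48126229],
       [ 0.00658291, -0.71835778, -0.6956427 ,  0.72568458],
       [ 0.        ,  0.        ,  0.        ,  1.        ]])}
{'time_s': 0.1, 'joints': array([-1.23100070e+00,  2.60641544e-01, -1.39223989e-01,  1.17268077e+00,
       -2.06012201e-05,  1.57081026e+00]), 'qd': array([-5.56871324e-05, -1.66202938e-03,  2.13758859e-03,  1.18056800e-03,
       -8.62642040e-04,  4.87957005e-04]), 'tau': array([-1.75575573e-03, -4.06509769e+01,  2.54527223e+01,  1.01268827e-02,
       -1.07797919e-04, -1.15180970e-05]), 'tool_pos': array([ 0.17477517, -0.49442357,  0.23054203]), 'ee_rot': array([-3.09466730e+00, -5.30873036e-01,  4.96422616e-04]), 'contact_force': array([ 0.29190355, -1.01122993, -0.4798995 ]), 'moment': array([-0.02110578,  0.04815551, -0.0030953 ]), 'width': 0.08543124561754704}
```

View pics/top0.png

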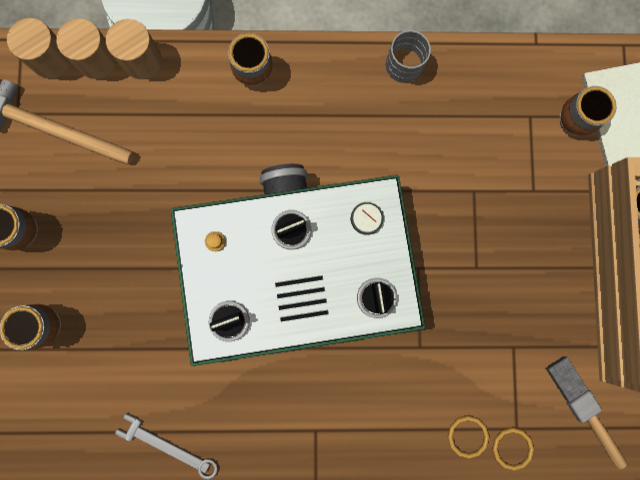

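View pics/scene0.png

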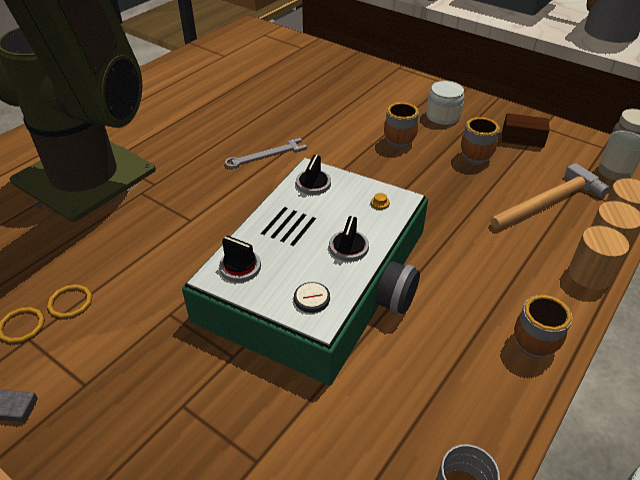

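The top view shows the wing at (378,298) lying along the box's x axis, and the scene view shows its red band at (240,270). So this is the unlocked stud. The other two, at (291,229) and (229,320), are turned across.

```bash
cat > h.py <<'E'
import numpy as np
from plant import manip
from scipy.spatial.transform import Rotation as R
def at_z(n,px,z):
    m=manip.camera_model(n);T=m["world_from_camera"]
    d=T[:3,:3]@np.linalg.inv(m["camera_matrix"])@[*px,1]
    return T[:3,3]+d*(z-T[2,3])/d[2]
E
python3 - <<'E'
from h import *
import cv2
c=[at_z("top",p,.09) for p in((173,209),(398,177),(424,327),(193,364))]
print(np.round(c,4)); 
for a,b in((0,1),(3,2),(2,1),(3,0)):
    d=c[b]-c[a];print(np.linalg.norm(d),np.degrees(np.arctan2(d[1],d[0])))
a=cv2.imread("pics/top0.png")[268:328,348:408];b=cv2.imread("pics/scene0.png")[225:285,210:270]
cv2.imwrite("pics/crop.png",np.hstack([cv2.resize(v,(390,390),interpolation=cv2.INTER_CUBIC) for v in(a,b)]))
E
```

```text
[[ 0.631   0.257   0.09  ]
 [ 0.6827 -0.0986  0.09  ]
 [ 0.4459 -0.1347  0.09  ]
 [ 0.3916  0.2209  0.09  ]]
0.359361809698492 -81.72961874143222
0.3597555036781541 -81.33089501808792
0.23954905384242198 8.67014047061134
0.24205017478787735 8.574878533576747
```

View pics/crop.png

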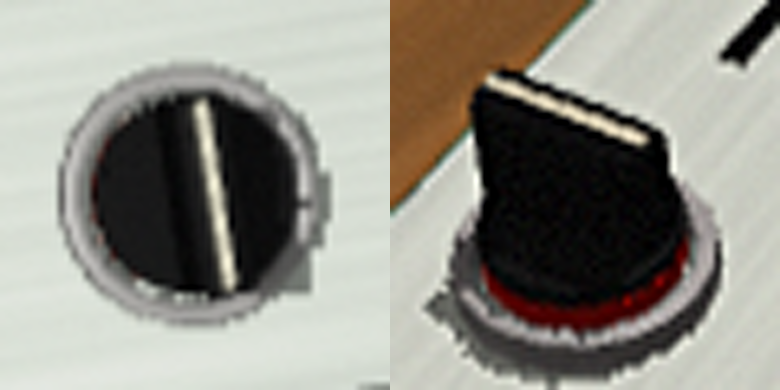

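The enlarged white line runs from (379.1,283.4) to (383.4,312.3) in top, and its midpoint in scene is (237.3,241.8). I'll triangulate its height next.

Run:
```python
from h import *
P=[]
for z in np.arange(.13,.161,.005):
    a=at_z("top",(381.2,297.8),z);b=at_z("scene",(237.3,241.8),z);print(round(z,3),a[:2].round(4),b[:2].round(4))
print("collar",at_z("top",(377.5,297.7),.1))
e=at_z("top",(379.1,283.4),.145)-at_z("top",(383.4,312.3),.145);print(np.linalg.norm(e),np.degrees(np.arctan2(e[1],e[0])))
s=manip.observe();r=R.from_rotvec(s["ee_rot"]);print(r.as_matrix().round(3))
m=manip.camera_model("wrist");print(m)
```

```text
0.13 [ 0.4913 -0.0633] [ 0.483  -0.0528]
0.135 [ 0.4913 -0.0626] [ 0.4869 -0.0564]
0.14 [ 0.4913 -0.0619] [ 0.4909 -0.06  ]
0.145 [ 0.4913 -0.0612] [ 0.4948 -0.0636]
0.15 [ 0.4914 -0.0606] [ 0.4987 -0.0672]
0.155 [ 0.4914 -0.0599] [ 0.5027 -0.0708]
0.16 [ 0.4914 -0.0592] [ 0.5066 -0.0744]
collar [ 0.49136635 -0.06170967  0.1       ]
0.04227279746320303 7.669337880970447
[[ 0.943  0.333 -0.001]
 [ 0.333 -0.943  0.002]
 [-0.    -0.002 -1.   ]]
{'camera_matrix': array([[371.64829954,   0.        , 321.40038139],
       [  0.        , 371.64829954, 236.91283024],
       [  0.        ,   0.        ,   1.        ]]), 'world_from_camera': array([[ 0.33365315, -0.8965369 , -0.29137117,  0.2498612 ],
       [-0.94269472, -0.31780588, -0.10161733, -0.46803783],
       [-0.00149579,  0.308579  , -0.95119754,  0.37311277],
       [ 0.        ,  0.        ,  0.        ,  1.        ]])}
```

The stud axis is at about (0.491, -0.0615), its top is at z≈0.142, and the wing yaw is about 8°. I'll turn the tool about z first and watch joint 6, so the 80° turn stays within its range.

Request:
step_arm(
  increments=[
    [[0,0,0],[0,0,-7]],
    [[0,0,0],[0,0,-7]],
    [[0,0,0],[0,0,-7]],
  ],
)

```text
time_s: 0.35
tool_pos: [0.1744, -0.4933, 0.229]
ee_rot: [-2.937, -1.101, -0.0]
contact_force: [-0.8, -0.4, -0.9]
width: 0.0853
```

Run:
```python
from h import *
s=manip.observe();print(s["joints"].round(3),s["tool_pos"].round(4),s["time_s"])
M=R.from_rotvec(s["ee_rot"]).as_matrix();print(M.round(3))
print("tool-frame delta",M.T@(np.array([.491,-.0615,.22])-s["tool_pos"]))
```

```text
[-1.231  0.262 -0.142  1.173  0.     1.193] [ 0.1744 -0.4933  0.229 ] 0.35
[[ 0.754  0.657 -0.002]
 [ 0.657 -0.754  0.005]
 [ 0.002 -0.005 -1.   ]]
tool-frame delta [ 0.52238027 -0.11723048  0.01059118]
```

Request:
step_arm(
  increments=[
    [[0.037,-0.008,0],[0,0,0]],
    [[0.037,-0.008,0],[0,0,0]],
    [[0.037,-0.008,0],[0,0,0]],
    [[0.037,-0.008,0],[0,0,0]],
    [[0.037,-0.008,0],[0,0,0]],
    [[0.037,-0.008,0],[0,0,0]],
    [[0.037,-0.008,0],[0,0,0]],
    [[0.037,-0.008,0],[0,0,0]],
    [[0.037,-0.008,0],[0,0,0]],
    [[0.037,-0.008,0],[0,0,0]],
    [[0.037,-0.008,0],[0,0,0]],
    [[0.037,-0.008,0],[0,0,0]],
  ],
)

```text
time_s: 1.35
tool_pos: [0.4502, -0.1184, 0.2247]
ee_rot: [-2.94, -1.083, 0.008]
contact_force: [0.8, -0.5, -0.4]
width: 0.0852
```

Request:
step_arm(
  increments=[
    [[0,0,0],[0,0,-7]],
    [[0,0,0],[0,0,-7]],
    [[0,0,0],[0,0,-7]],
    [[0,0,0],[0,0,-7]],
    [[0,0,0],[0,0,-7]],
    [[0,0,0],[0,0,-7]],
    [[0,0,0],[0,0,-7]],
    [[0,0,0],[0,0,-7]],
    [[0,0,0],[0,0,-7]],
    [[0,0,0],[0,0,-7]],
    [[0,0,0],[0,0,-7]],
    [[0,0,0],[0,0,-7]],
  ],
)

```text
time_s: 2.35
tool_pos: [0.452, -0.1073, 0.2191]
ee_rot: [-1.403, -2.788, -0.004]
contact_force: [0.4, 0.7, 0.6]
width: 0.0857
```

Request:
step_arm(
  increments=[
    [[0,0,0],[0,0,-7]],
    [[0,0,0],[0,0,-7]],
    [[0,0,0],[0,0,-7]],
    [[0,0,0],[0,0,-7]],
    [[0,0,0],[0,0,-7]],
    [[0,0,0],[0,0,-7]],
    [[0,0,0],[0,0,-7]],
    [[0,0,0],[0,0,-7]],
  ],
)

```text
time_s: 3.02
tool_pos: [0.4486, -0.1065, 0.2155]
ee_rot: [0.105, -3.115, -0.022]
contact_force: [-0.1, 0.7, 0.5]
width: 0.0853
```

```bash
cat >> h.py <<'E'
def rep(t):
    s=manip.observe();M=R.from_rotvec(s["ee_rot"]).as_matrix()
    print("t",s["time_s"],"q",s["joints"].round(3),"p",s["tool_pos"].round(4),"yaw",np.degrees(np.arctan2(M[1,0],M[0,0])).round(2),"z",M[:,2].round(3),"w",round(s["width"],4),"F",s["contact_force"].round(1),"M",s["moment"].round(2))
    print("tool delta",(M.T@(np.array(t)-s["tool_pos"])).round(4))
E
python3 - <<'E'
from h import *
rep([.491,-.0615,.22])
E
```

```text
t 3.0167 q [-0.238  0.18  -0.287  1.131  0.007 -0.306] p [ 0.4486 -0.1065  0.2155] yaw -176.11 z [-0.025  0.014 -1.   ] w 0.0853 F [-0.1  0.7  0.5] M [-0.03  0.03  0.01]
tool delta [-0.0452  0.0421 -0.005 ]
```

Request:
step_arm(
  increments=[
    [[-0.016,0.015,-0.002],[0.3,-0.5,-1.5]],
    [[-0.015,0.014,-0.002],[0.3,-0.5,-1.5]],
    [[-0.01,0.01,-0.002],[0.2,-0.4,-1]],
    [[-0.005,0.005,0],[0,0,0]],
    [[0,0,0],[0,0,0]],
  ],
)

```text
time_s: 3.43
tool_pos: [0.4893, -0.0569, 0.2191]
ee_rot: [0.224, -3.13, -0.004]
contact_force: [-0.2, -0.3, 0.8]
width: 0.0853
```

```bash
cat >> h.py <<'E'
    z=M[:,2];print("tilt fix deg",np.degrees(M.T@np.cross(z,[0,0,-1])).round(2))
def wpix(p,m):
    T=m["world_from_camera"];c=np.linalg.inv(T)@[*p,1];K=m["camera_matrix"]
    th=np.arctan2(np.hypot(c[0],c[1]),c[2]);ph=np.arctan2(c[1],c[0])
    return np.array([K[0,2]+K[0,0]*th*np.cos(ph),K[1,2]+K[0,0]*th*np.sin(ph)])
def w_at_z(px,z,m):
    from scipy.optimize import fsolve
    s=manip.observe()["tool_pos"]
    x=fsolve(lambda q:wpix([q[0],q[1],z],m)-px,s[:2]);return x
E
python3 - <<'E'
from h import *
import cv2
rep([.491,-.0615,.2])
m=manip.camera_model("wrist");im=manip.grab_frame("wrist");cv2.imwrite("pics/w1.png",im)
print(wpix([.491,-.0615,.142],m)); np.save("m1.npy",m,allow_pickle=True)
E
```

```text
t 3.4333 q [-0.117  0.214 -0.233  1.128  0.002 -0.26 ] p [ 0.4893 -0.0569  0.2191] yaw -171.83 z [-0.004  0.002 -1.   ] w 0.0853 F [-0.2 -0.3  0.8] M [-0.03 -0.01  0.01]
tool delta [-0.0011 -0.0048  0.0191]
tilt fix deg [ 0.16 -0.22  0.  ]
[313.2800497  250.20101748]
```

View pics/w1.png

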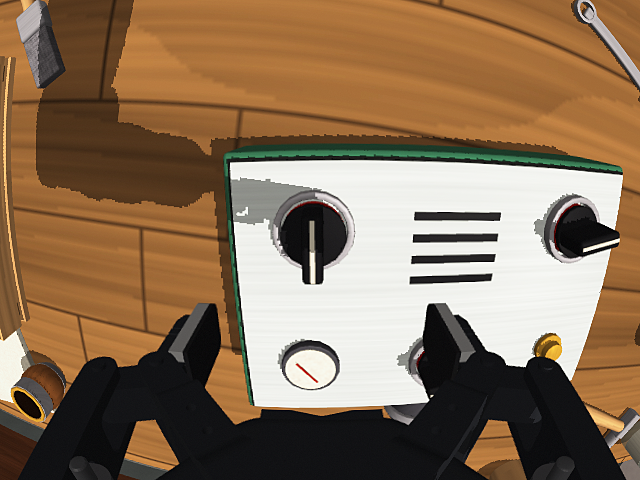

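The wrist view shows the white line from (312,221) to (312,282), so its midpoint is about 1 px from the predicted (313,250). I'll check its direction.

Run:
```python
from h import *
m=np.load("m1.npy",allow_pickle=True).item()
a=w_at_z((312,221),.142,m);b=w_at_z((312.3,282),.142,m);d=b-a
print(a,b,(a+b)/2,np.hypot(*d),np.degrees(np.arctan2(d[1],d[0])))
```

```text
[ 0.47225885 -0.06486367] [ 0.51288847 -0.05916565] [ 0.49257366 -0.06201466] 0.04102722915308823 7.98326450722873
```

Request:
step_arm(
  increments=[
    [[-0.001,-0.0025,0.01],[0.1,-0.2,0]],
    [[0,-0.002,0.01],[0,0,0]],
    [[0,0,0.01],[0,0,0]],
    [[0,0,0.01],[0,0,0]],
    [[0,0,0.01],[0,0,0]],
  ],
)

```text
time_s: 3.9
tool_pos: [0.4889, -0.0647, 0.1674]
ee_rot: [0.217, -3.133, 0.002]
contact_force: [-0.8, 0.7, -0.0]
width: 0.0855
```

Run:
```python
from h import *
rep([.491,-.0615,.117])
```

```text
t 3.9 q [-0.131  0.244 -0.333  0.994 -0.001 -0.269] p [ 0.4889 -0.0647  0.1674] yaw -172.08 z [-0.001 -0.001 -1.   ] w 0.0855 F [-0.8  0.7 -0. ] M [-0.04  0.04 -0.03]
tool delta [-0.0026  0.0029  0.0504]
tilt fix deg [-0.06 -0.08  0.  ]
```

Request:
step_arm(
  increments=[
    [[-0.002,0.0012,0.009],[0,0,0]],
    [[-0.001,0.001,0.009],[0,0,0]],
    [[0,0,0.009],[0,0,0]],
    [[0,0,0.009],[0,0,0]],
    [[0,0,0.006],[0,0,0]],
    [[0,0,0.003],[0,0,0]],
    [[0,0,0],[0,0,0]],
  ],
)

```text
time_s: 4.48
tool_pos: [0.4872, -0.0638, 0.1146]
ee_rot: [0.21, -3.125, 0.001]
contact_force: [0.2, -0.0, 0.7]
width: 0.0857
```

Run:
```python
from h import *
rep([.492,-.0618,.118])
```

```text
t 4.4833 q [-0.129  0.292 -0.418  0.87  -0.002 -0.263] p [ 0.4872 -0.0638  0.1146] yaw -172.3 z [-0.009 -0.001 -1.   ] w 0.0857 F [ 0.2 -0.   0.7] M [-0.01 -0.04  0.04]
tool delta [-0.005   0.0014 -0.0034]
tilt fix deg [ 0.02 -0.54 -0.  ]
```

Request:
step_arm(
  increments=[
    [[-0.003,0.0007,-0.003],[0,-0.3,0]],
    [[-0.0025,0.0007,-0.002],[0,-0.3,0]],
    [[-0.001,0,-0.001],[0,0,0]],
  ],
)

```text
time_s: 4.73
tool_pos: [0.4941, -0.0614, 0.1212]
ee_rot: [-0.211, 3.132, 0.001]
contact_force: [0.4, 0.3, 0.5]
width: 0.0857
```

Request:
step_arm(
  increments=[
    [[0,0,-0.0005],[0,0,0]],
    [[0,0,-0.0005],[0,0,0]],
    [[0,0,-0.0005],[0,0,0]],
    [[0,0,-0.0005],[0,0,0]],
    [[0,0,-0.0005],[0,0,0]],
    [[0,0,-0.0005],[0,0,0]],
    [[0,0,-0.0005],[0,0,0]],
    [[0,0,-0.0005],[0,0,0]],
  ],
  gripper=0.0,
)

```text
time_s: 5.4
tool_pos: [0.4964, -0.0616, 0.1272]
ee_rot: [-0.211, 3.128, -0.002]
contact_force: [1.1, -0.5, -7.4]
width: 0.0123
```

Run:
```python
from h import *
rep([.492,-.0618,.118])
```

```text
t 5.4 q [-0.124  0.283 -0.394  0.887  0.    -0.259] p [ 0.4964 -0.0616  0.1272] yaw -172.27 z [ 0.007 -0.001 -1.   ] w 0.0123 F [ 1.1 -0.5 -7.4] M [ 0.   -0.51  0.03]
tool delta [0.0044 0.0005 0.0091]
tilt fix deg [-0.09  0.39  0.  ]
```

The grip holds, but it sits 9 mm high and 4 mm off along the wing. I'll open, recentre and regrip.

Request:
step_arm(
  increments=[
    [[0,0,0.001],[0,0,0]],
    [[0,0,0],[0,0,0]],
    [[0,0,0],[0,0,0]],
    [[0.002,0,0.003],[0,0.2,0]],
    [[0.0015,0,0.003],[0,0.1,0]],
    [[0,0,0.002],[0,0,0]],
    [[0,0,0],[0,0,0]],
  ],
  gripper=0.04,
)

```text
time_s: 5.98
tool_pos: [0.4922, -0.0619, 0.1177]
ee_rot: [-0.211, 3.134, -0.001]
contact_force: [0.4, -0.0, -0.3]
width: 0.0398
```

Run:
```python
from h import *
rep([.492,-.0618,.117])
```

```text
t 5.9833 q [-0.125  0.29  -0.412  0.868 -0.001 -0.259] p [ 0.4922 -0.0619  0.1177] yaw -172.28 z [ 0.001 -0.001 -1.   ] w 0.0398 F [ 0.4 -0.  -0.3] M [-0.02  0.03  0.  ]
tool delta [0.0002 0.0002 0.0007]
tilt fix deg [-0.06  0.03 -0.  ]
```

Centred. Closing again.

Request:
step_arm(
  increments=[
    [[0,0,0],[0,0,0]],
    [[0,0,0],[0,0,0]],
    [[0,0,0],[0,0,0]],
    [[0,0,0],[0,0,0]],
    [[0,0,0],[0,0,0]],
  ],
  gripper=0.0,
)

```text
time_s: 6.4
tool_pos: [0.492, -0.0623, 0.1177]
ee_rot: [-0.211, 3.134, -0.002]
contact_force: [0.8, 0.8, -0.8]
width: 0.0126
```

Request:
step_arm(
  increments=[
    [[0,0,0.003],[0,0,0]],
    [[0,0,0.003],[0,0,0]],
    [[0,0,0.003],[0,0,0]],
  ],
)

```text
time_s: 6.65
tool_pos: [0.4921, -0.0623, 0.1105]
ee_rot: [-0.211, 3.133, -0.003]
contact_force: [-2.5, -0.0, 7.9]
width: 0.0129
```

Run:
```python
from h import *
rep([.492,-.0618,.107])
```

```text
t 6.65 q [-0.125  0.296 -0.425  0.849 -0.001 -0.26 ] p [ 0.4921 -0.0623  0.1105] yaw -172.29 z [ 0.002 -0.002 -1.   ] w 0.0129 F [-2.5 -0.   7.9] M [0.05 0.68 0.09]
tool delta [0.     0.0005 0.0035]
tilt fix deg [-0.1   0.08  0.  ]
```

Request:
step_arm(
  increments=[
    [[0,0,0.003],[0,0,0]],
    [[0,0,0.002],[0,0,0]],
    [[0,0,0.001],[0,0,0]],
  ],
)

```text
time_s: 6.9
tool_pos: [0.4921, -0.0623, 0.1068]
ee_rot: [-0.211, 3.131, -0.003]
contact_force: [-3.5, 0.4, 9.6]
width: 0.013
```

Request:
step_arm(
  increments=[
    [[0,0,0.001],[0,0,0]],
    [[0,0,0.001],[0,0,0]],
  ],
)

```text
time_s: 7.07
tool_pos: [0.492, -0.0623, 0.1067]
ee_rot: [-0.211, 3.13, -0.003]
contact_force: [-2.5, -0.6, 9.8]
width: 0.0123
```

It's pressed about 10–11 mm at roughly 10 N. Now I'll turn it clockwise.

Request:
step_arm(
  increments=[
    [[0,0,0.001],[0,0,5]],
    [[0,0,0.001],[0,0,5]],
    [[0,0,0.001],[0,0,5]],
    [[0,0,0.001],[0,0,5]],
  ],
)

```text
time_s: 7.4
tool_pos: [0.492, -0.0622, 0.1069]
ee_rot: [0.357, 3.114, -0.002]
contact_force: [-3.5, -0.4, 9.7]
width: 0.0127
```

Run:
```python
from h import *
rep([.492,-.0618,.107])
```

```text
t 7.4 q [-0.125  0.295 -0.436  0.832 -0.001  0.103] p [ 0.492  -0.0622  0.1069] yaw 166.92 z [ 0.007 -0.002 -1.   ] w 0.0127 F [-3.5 -0.4  9.7] M [0.07 0.81 0.01]
tool delta [ 0.0001  0.0004 -0.0001]
tilt fix deg [-0.03  0.41 -0.  ]
```

Request:
step_arm(
  increments=[
    [[0,0,0.0012],[0,0,5]],
    [[0,0,0.0012],[0,0,5]],
    [[0,0,0.0012],[0,0,5]],
    [[0,0,0.0012],[0,0,5]],
    [[0,0,0.0012],[0,0,5]],
    [[0,0,0.0012],[0,0,5]],
    [[0,0,0.0012],[0,0,5]],
    [[0,0,0.0012],[0,0,5]],
    [[0,0,0.0012],[0,0,5]],
    [[0,0,0.0012],[0,0,5]],
  ],
)

```text
time_s: 8.23
tool_pos: [0.492, -0.0621, 0.1056]
ee_rot: [1.695, 2.63, 0.008]
contact_force: [-1.5, 0.5, 9.9]
width: 0.0128
```

Run:
```python
from h import *
rep([.492,-.0618,.107])
```

```text
t 8.2333 q [-1.25e-01  2.92e-01 -4.45e-01  8.20e-01 -1.00e-03  1.02e+00] p [ 0.492  -0.0621  0.1056] yaw 114.4 z [ 0.014 -0.003 -1.   ] w 0.0128 F [-1.5  0.5  9.9] M [0.04 0.9  0.09]
tool delta [ 0.0003  0.0001 -0.0014]
tilt fix deg [0.64 0.48 0.  ]
```

Request:
step_arm(
  increments=[
    [[0,0,0.001],[0,0,2.5]],
    [[0,0,0.001],[0,0,2]],
  ],
)

```text
time_s: 8.4
tool_pos: [0.492, -0.0621, 0.1058]
ee_rot: [1.804, 2.555, 0.009]
contact_force: [-2.9, -0.1, 9.8]
width: 0.0131
```

Run:
```python
from h import *
rep([.492,-.0618,.107])
```

```text
t 8.4 q [-1.250e-01  2.910e-01 -4.460e-01  8.190e-01 -1.000e-03  1.105e+00] p [ 0.492  -0.0621  0.1058] yaw 109.55 z [ 0.015 -0.003 -1.   ] w 0.0131 F [-2.9 -0.1  9.8] M [0.08 0.95 0.04]
tool delta [ 0.0003  0.0001 -0.0012]
tilt fix deg [ 0.74  0.46 -0.  ]
```

It has turned 78°. Releasing, then retreating straight up.

Request:
step_arm(
  increments=[
    [[0,0,0],[0,0,0]],
    [[0,0,0],[0,0,0]],
    [[0,0,0],[0,0,0]],
    [[0,0,0],[0,0,0]],
    [[0,0,-0.004],[0,0,0]],
    [[0,0,-0.01],[0,0,0]],
    [[0,0,-0.015],[0,0,0]],
    [[0,0,-0.02],[0,0,0]],
    [[0,0,-0.02],[0,0,0]],
    [[0,0,-0.02],[0,0,0]],
    [[0,0,-0.02],[0,0,0]],
    [[0,0,0],[0,0,0]],
  ],
  gripper=0.045,
)

```text
time_s: 9.4
tool_pos: [0.4884, -0.0611, 0.2178]
ee_rot: [1.805, 2.561, 0.006]
contact_force: [2.0, -0.2, 0.2]
width: 0.0451
```

Run:
```python
from h import *
import cv2
rep([.492,-.0618,.107])
a=manip.grab_frame("wrist");b=manip.grab_frame("scene")
cv2.imwrite("pics/end.png",np.hstack([cv2.resize(a,(400,300)),cv2.resize(b[180:330,150:350],(400,300),interpolation=cv2.INTER_CUBIC)]))
```

```text
t 9.4 q [-0.124  0.204 -0.249  1.109 -0.     1.104] p [ 0.4884 -0.0611  0.2178] yaw 109.65 z [ 0.009 -0.001 -1.   ] w 0.0451 F [ 2.  -0.2  0.2] M [-0.07 -0.02  0.01]
tool delta [-0.0014  0.0022  0.1108]
tilt fix deg [0.45 0.23 0.  ]
```

View pics/end.png

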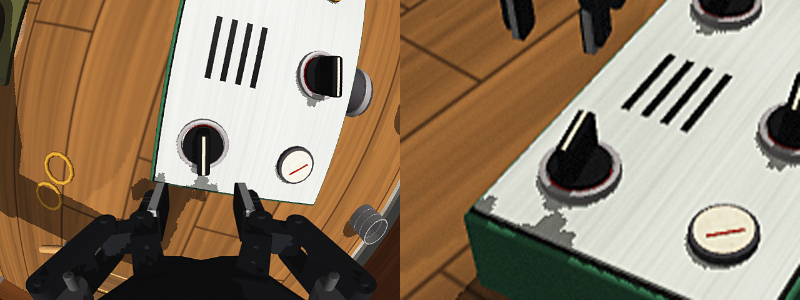

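The stud (203,147 left; 580,160 right) now lies across the box like the other two. It sits low, with only a sliver of red showing, as on the locked ones, and the gripper is clear. Handing in.

```bash
python3 -c "
from plant import manip
print(manip.sign_off())"
```

```text
the job is handed in; nothing more can be done
None
```

I pushed the unlocked stud in about 11 mm, turned it about 78° clockwise and let it go. It looks locked. I handed the job in at about 9.5 s of the 32 s allowed.

- **Grip:** The first grip drifted about 9 mm too high, so I opened, recentred and gripped again before pressing. That first grip pulled up on the stud with about 7 N.
- **Pressing:** The force read about 10 N against the spring, well under the limits.
- **Final pictures:** The stud lies across the box like the other two and sits low in its collar, with only a sliver of red showing. I saw no change in the other two studs, though the final pictures show them only in part. The gripper is about 75 mm above the stud with no contact force beyond sensor noise.
- **Not measured:** The joint values can't be read directly. The turn comes from the tool's rotation, and how far the stud sits in after release is judged only from the picture.

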